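Load, wind and start the musical toy chest

ROBOT

A 6-joint arm with a two-finger parallel gripper is mounted at the origin on the work surface. World frame = base frame: x ahead of the robot, y to its left, z up, the work surface at z = 0. Lengths are in m, angles in rad, forces in N, time in s.
With the tool pointing down it reaches from about 0.35 to 0.95 m from the base axis. Payload 17.4 kg.
Tool frame: the origin (TCP) lies midway between the tips of the shut fingers; the grasp point (between the pads) lies 19 mm behind it; z points along the fingers, y is the line along which they close (so a half turn about z gives the same grasp; the last joint's range is limited). The gripper opens to 93 mm and grips with 3 to 60 N. Pads are 15 mm wide; open, the fingers measure 128 mm over their backs; the gripper's body (75 mm by 188 mm) begins 65 mm behind the grasp point.
Start: joints at [-1.322, 0.116, 1.442, -0, 1.584, -0.038], TCP at [0.191, -0.647, 0.219] pointing down, gripper open.
Joint ranges: [-2.83, 2.83], [-0.83, 2.19], [0.07, 2.5], [-1.14, 4.28], [0.01, 3], [-2.97, 2.97]. Speed limits (rad/s): [1.89, 1.89, 2.22, 3.14, 3.14, 3.14].

INTERFACE

Orientations are given as a rotation vector (axis times angle).
In Python, from workcell import robot gives the robot as it stands.
- The arm moves only by the tool jog_arm, never from a script. Its argument "plan" is a list of rows, each a list of 6 numbers: the shift along the tool's x, y, z in mm, then the turn, a rotation vector about the tool's x, y, z in degrees. In form: [[tx, ty, tz, ax, ay, az], ...]. A call has 1 to 10 rows; each row shifts and turns the commanded pose from where the row before left it, along the tool's axes as they then stand; what a row does not reach is not made up. A row lasts 1/10 s, in which the tool goes at most 50 mm and 8.59 degrees, less where a joint would pass 70% of its speed; a pose out of reach is approached as far as the arm can. A call with a gripper value outside its range is refused whole. "fingers" is the finger opening in mm, from 0 to 93, set as the call begins (left out, the last holds). The fingers move at their own pace and stop on an object; the grip force is fixed at half the most. Time passes only in rows, so rows that do not move let the fingers close. It gives the time, the measured TCP pose, the force, the opening and the grip force at its end, in the units of the state.
- robot.state(): the state, without advancing time (a new reading comes with each control period).
- robot.capture(name): name is "scene" or "top" or "wrist"; returns a dict with "frame" (384x512x3 uint8, red, green, blue), "intrinsics" (3x3 intrinsics, pixels), "extrinsics" (4x4, takes a point from world to camera coordinates). Camera axes: x right, y down, z forward; pixel columns grow to the right and rows downward; lengths in m; the calibration is good to about 2 mm. A picture is of the moment at which its call begins. There is no depth.
- robot.hand_in(): hands the job in; it is judged then, once.
The state is a dict: "time_s": time; "q": joint angles; "dq": joint speeds; "effort": joint torques, N m; "position": TCP position; "ee_rot": TCP orientation; "wrist_force": force on the tool from outside, world axes, zero at the start; "torque": the same for the moment, N m; "gripper_width": opening from 0.0 (shut) to 1.0 (fully open); "finger_force": force on a finger pad.
Only numpy, scipy, OpenCV 4.12 (cv2) and the standard library are available. Lean on these libraries where they do the work, as an engineer would, in place of code of your own. Each camera call takes 0.05 s, during which the arm holds its last target. There are 200 camera calls.

TASK

Set up the musical toy chest on the shop counter: press down the front edge of its lid until the touch latch clicks, then stay with the lid as it springs up and let it rise slowly, so that it never flies open, until it stands fully open. Put every wooden toy vehicle from the counter into the chest's bin, then wind the brass key clockwise all the way to its stop, and last turn the steel start knob clockwise until it clicks over. Leave the lid open, and leave the other things on the counter where they are.

Things in the scene. Friction and masses are not known exactly. Their poses are not given: they have to be found in the camera images.
- bus: toy bus of bare wood, rigid (its wheels do not turn): full-length flat box body with a row of dark windows. 78 long (x) x 42 wide (y) x 52 high, about 110 g; origin at the centre of its underside, z up. Flat sides over the middle of its length up to 34 mm high. May be absent.
- truck: toy truck of bare wood, rigid (its wheels do not turn): cargo box (46 mm high) behind a taller cab. 78 long (x) x 42 wide (y) x 52 high, about 110 g; origin at the centre of its underside, z up. Flat sides over the middle of its length up to 34 mm high. May be absent.
- car: toy car of bare wood, rigid (its wheels do not turn): low body (34 mm high, full width) with a 36 mm wide cabin on top. 78 long (x) x 42 wide (y) x 52 high, about 110 g; origin at the centre of its underside, z up. Flat sides over the middle of its length up to 34 mm high. May be absent.
- loco: toy loco of bare wood, rigid (its wheels do not turn): cab at the rear (-x), lower boiler (42 mm high) with a dark chimney in front. 78 long (x) x 42 wide (y) x 52 high, about 110 g; origin at the centre of its underside, z up. Flat sides over the middle of its length up to 34 mm high. May be absent.
- chest: musical toy chest of brown wood, fixed, 350 (x, depth) x 260 (y); origin at the centre of its underside, its -x side faces the robot. The front 120 mm is a deck 55 mm high (x -175 to -53 mm) with the key and the knob; behind it the toy bin (inside x -45 to +167, y -122 to +122 mm, 8 mm walls 90 mm high, 10 mm floor) under the lid.
- bin_floor (a point): centre of the toy bin's inner floor, 10 mm above the counter; axes as the chest's. The clear floor is 212 (x) x 244 (y) mm, the rim 80 mm above it.
- lid (a joint): lid angle, rad: 0 shut and latched, -0.03 pressed fully in, +1.75 fully open (at its stop, just past upright). Hinged along the far rim, free edge towards the robot. Once unlatched, a spring throws it up (2 N at the free edge); left alone it flies at over 4 rad/s. Let up slowly to 1 rad or more, it drifts on to its stop by itself at about 2 rad/s and stays there.
- lid_press (a point): point on the lid's upper face, on a dark patch, 33 mm from the free edge, 195 mm from the hinge line; moves with the lid (shut: z up, x away from the robot). Touch latch: pressed down about 3 mm here (2 to 4 N; bottoms at 6 mm) it clicks and lets go. The lid is a pale board 228 (x) x 260 (y) x 12 mm; shut, its upper face is 109 mm above the counter.
- lid_hinge (a point): middle of the lid's hinge line, fixed to the chest at 97 mm height (level with the shut lid's underside); the hinge runs along the chest's y. 
- key (a joint): winding key angle, rad, growing clockwise seen from above, stop at 5.0 (fully wound); starts at 0 to 0.8. A mainspring and brake resist it (0.12 to 0.2 N m); it stays where it is left, apart from giving back up to 0.1 rad.
- key_grip (a point): middle of the winding key's blade, 117 mm above the counter, on its vertical axis (left end of the deck); turns with the key. The brass butterfly blade stands upright: 74 long (x) x 8 thick (y) x 34 high, its top 132 mm above the counter.
- knob (a joint): start knob angle, rad, growing clockwise seen from above: 0 stopped, 1.2 playing. Stops at 0 and 1.2. A detent holds it at either stop: it resists (up to about 0.15 N m) as far as 0.6, clicks over there and snaps on to 1.2; let go short of 0.6 it springs back.
- knob_grip (a point): middle of the start knob's bar, 120 mm above the counter, on its vertical axis (right end of the deck); turns with the knob. Dark steel bar 50 long (x) x 14 thick (y) x 34 high on a 46 mm disc, top 131 mm and disc top 97 mm above the counter, on a wooden block 60 mm square.
- gift_box: bystander: red gift box 70 x 70 x 55 mm with a white ribbon, origin at the centre of its underside
- tape_dispenser: bystander: black tape dispenser 130 x 50 x 78 mm, origin at the centre of its underside
- pen_cup: bystander: blue plastic cup, 76 mm across, 100 mm high, origin at the centre of its underside
- bike_bell: bystander: steel bicycle bell, 60 mm across, 44 mm high, origin at the centre of its underside
- sweet_jar: bystander: glass jar, 80 mm across, 140 mm high, origin at the centre of its underside
- card_reader: bystander: black card reader 160 x 75 x 30 mm, origin at the centre of its underside
Things that resemble listed ones, but are neither listed nor needed, are in the scene too. What is shaped like the car but purple is not meant.

How it is judged:
On the way, in this order (a step that is already met when the one before it is completed fails the run):
1. the lid has been let up and stands open (over 1.5 rad) (value of joint lid above 1.5 rad), for 0.2 s.
2. every toy vehicle lies in the chest's bin (x of bus in the frame of bin_floor between -0.106 and 0.106 m and y of bus in the frame of bin_floor between -0.122 and 0.122 m and z of bus in the frame of bin_floor between -0.02 and 0.08 m and linear speed of each of bus, truck, car, loco below 0.05 m/s and x of truck in the frame of bin_floor between -0.106 and 0.106 m and y of truck in the frame of bin_floor between -0.122 and 0.122 m and z of truck in the frame of bin_floor between -0.02 and 0.08 m and x of car in the frame of bin_floor between -0.106 and 0.106 m and y of car in the frame of bin_floor between -0.122 and 0.122 m and z of car in the frame of bin_floor between -0.02 and 0.08 m and x of loco in the frame of bin_floor between -0.106 and 0.106 m and y of loco in the frame of bin_floor between -0.122 and 0.122 m and z of loco in the frame of bin_floor between -0.02 and 0.08 m), for 0.2 s.
3. the key is wound to its stop (over 4.6 of 5.0 rad) (value of joint key above 4.6 rad), for 0.2 s.
4. the start knob has clicked over (over 1.0 rad) (value of joint knob above 1 rad), for 0.2 s.
At the end, for the whole second after the job is handed in: The lid stands open (over 1.5 rad), every toy vehicle present lies at rest within the bin's walls (origin within 106 mm of the bin's centre in x, 122 mm in y, and less than 80 mm above its floor), the key is wound over 4.6 rad and the knob stands over 1.0 rad (all of step 2 and value of joint lid above 1.5 rad and value of joint key above 4.6 rad and value of joint knob above 1 rad); the robot touches nothing.
It fails at once if the lid flies open (over 3.2 rad/s) (velocity of joint lid above 3.2 rad/s).
It fails at once if a bystander (gift box, tape dispenser, pen cup, bicycle bell, jar or card reader) is shoved over 60 mm aside or tipped over ((distance of gift_box from where it was at the start of the episode above 0.06 m or angle between gift_box's own z axis and vertical above 0.6 rad) or (distance of tape_dispenser from where it was at the start of the episode above 0.06 m or angle between tape_dispenser's own z axis and vertical above 0.6 rad) or (distance of pen_cup from where it was at the start of the episode above 0.06 m or angle between pen_cup's own z axis and vertical above 0.6 rad) or (distance of bike_bell from where it was at the start of the episode above 0.06 m or angle between bike_bell's own z axis and vertical above 0.6 rad) or (distance of sweet_jar from where it was at the start of the episode above 0.06 m or angle between sweet_jar's own z axis and vertical above 0.6 rad) or (distance of card_reader from where it was at the start of the episode above 0.06 m or angle between card_reader's own z axis and vertical above 0.6 rad)).
Of bus, truck, car, loco only 2 to 4 are there at a start; the rules pass over those that are not, and their reading is None.
At some moment in a run one of bus, truck, car, loco may be knocked a few centimetres aside while the robot is not near it.
Once in a run the grip may slacken for a moment while it holds something.
It also fails if it takes over 210 s, if anything falls off the work surface, if the arm or the gripper's body presses on something with over 40 N, if the wrist force passes 120 N, or if a joint passes its speed limit or range.

## Working session

There is one attempt and no reset: what is moved stays moved. The work goes in short steps, Python scripts to look and compute and a tool call to move; the robot and the scene stay as the last step left them, time stands still between calls to the robot, and variables do not carry over. Pictures are saved under pics/ and viewed, at most 14 in all, crops included, and the job is handed in when it is done.

Besides the shell and the picture viewer there is one more tool, called by a JSON object that holds its "api" and its "payload". jog_arm: Moves the arm, as the interface text tells. Its arguments: {"type":"object","properties":{"plan":{"type":"array","items":{"type":"array","items":{"type":"number"}}},"fingers":{"type":"number"}},"required":["plan"]}

```bash
mkdir -p pics; ls; python3 - <<'E'
from workcell import robot
import cv2,numpy as np
s=robot.state();print(s)
for n in ("scene","top"):
    c=robot.capture(n);cv2.imwrite(f"pics/{n}0.png",c["frame"][:,:,::-1]);print(n,c["intrinsics"].tolist(),np.round(c["extrinsics"],4).tolist())
    np.savez(f"{n}.npz",**c)
E
```

```text
pics
{'time_s': 0.0, 'q': array([-1.32178760e+00,  1.16462247e-01,  1.44228462e+00,  1.19806080e-06,
        1.58401512e+00, -3.77947829e-02]), 'dq': array([-0.00049192, -0.00013681, -0.00031473,  0.00079082,  0.00124138,
       -0.00130799]), 'effort': array([-7.67119724e-03, -7.21289349e+01, -6.22622037e+01,  7.74303102e-02,
        2.39297625e-02, -1.34533966e-04]), 'position': array([ 0.19089037, -0.6472173 ,  0.21790918]), 'ee_rot': array([-3.10819501e+00, -4.48801255e-01,  1.91673267e-04]), 'wrist_force': array([-0.36169643, -0.47859065,  0.05697441]), 'torque': array([ 0.03815478,  0.01398269, -0.02100187]), 'finger_force': 0.0, 'gripper_width': 1.0013740709933683}
scene [[352.72125301660685, 0.0, 254.53703740652895], [0.0, 352.72125301660685, 192.64327645799594], [0.0, 0.0, 1.0]] [[-0.7037, 0.7105, -0.007, 0.3899], [0.4555, 0.4435, -0.7719, -0.1856], [-0.5453, -0.5464, -0.6357, 1.463], [0.0, 0.0, 0.0, 1.0]]
top [[355.3126798908344, 0.0, 257.2035355967232], [0.0, 355.3126798908344, 194.35563498323913], [0.0, 0.0, 1.0]] [[-0.0136, -0.9999, -0.0029, 0.0322], [-0.9844, 0.0139, -0.1755, 0.5684], [0.1756, 0.0005, -0.9845, 1.0991], [0.0, 0.0, 0.0, 1.0]]
```

View pics/top0.png

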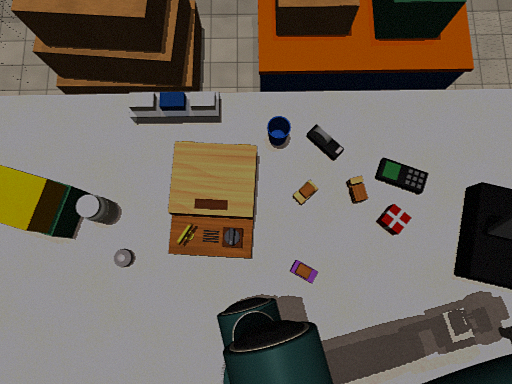

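View pics/scene0.png

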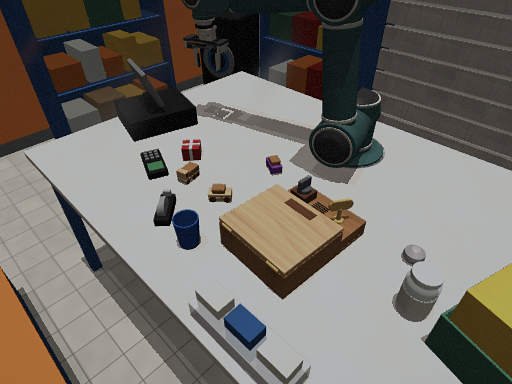

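The top view shows the chest at cols 170–257, rows 142–258, with the key at (187,235) and the knob at (233,237). Three things look like vehicles: (306,192) and (357,190) in bare wood, and (304,271) in purple, which is excluded. I'll confirm with an enlarged crop.

```bash
cat > h.py <<'E'
import numpy as np,cv2
from workcell import robot
def ray(c,u,v,z):
    K=c["intrinsics"];E=c["extrinsics"];R,t=E[:3,:3],E[:3,3]
    o=-R.T@t;d=R.T@np.linalg.solve(K,[u,v,1.]);return o+d*(z-o[2])/d[2]
def proj(c,p):
    q=c["extrinsics"]@np.append(p,1);q=c["intrinsics"]@q[:3];return q[:2]/q[2]
def ld(n): return dict(np.load(n+".npz"))
E
python3 - <<'E'
from h import *
a=cv2.imread("pics/top0.png");b=cv2.imread("pics/scene0.png")
f=lambda i,x,y,w,h,W,H:cv2.resize(i[y:y+h,x:x+w],(W,H),interpolation=cv2.INTER_CUBIC)
top=np.hstack([f(a,285,172,100,75,400,300),f(b,170,150,100,75,400,300)])
bot=np.hstack([f(a,164,135,100,75,400,300),f(a,164,190,100,75,400,300)])
cv2.imwrite("pics/crop1.png",np.vstack([top,bot]))
E
```

```text
(no output)
```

View pics/crop1.png

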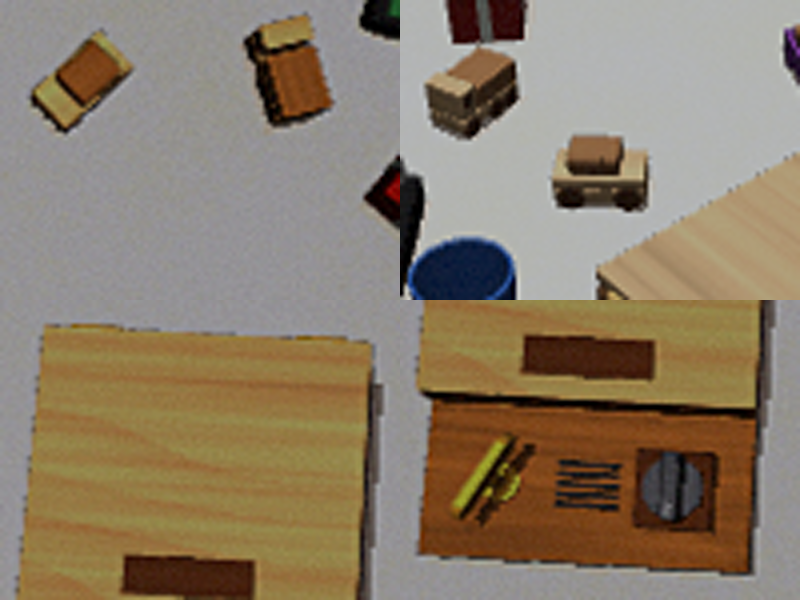

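The crop confirms it. (306,192) is the car, with a low body and cabin. (357,190) is the truck, with a cargo box and taller pale cab. Next I'll measure their positions.

```bash
python3 - <<'E'
from h import *
c=ld("top")
L={k:ray(c,*p,.109) for k,p in dict(FL=(174.5,141.5),FR=(256.5,145.8),NL=(168.5,212.5),NR=(253.2,217)).items()}
for k in L:print(k,L[k].round(4))
print("w",np.linalg.norm(L['FL']-L['FR']),np.linalg.norm(L['NL']-L['NR']),"d",np.linalg.norm(L['FL']-L['NL']),np.linalg.norm(L['FR']-L['NR']))
x=(L['FL']+L['FR']-L['NL']-L['NR'])[:2];yaw=np.arctan2(x[1],x[0]);
y=(L['FL']+L['NL']-L['FR']-L['NR'])[:2];print("yaw",yaw,np.arctan2(y[1],y[0])-np.pi/2)
cen=sum(L.values())/4;yw=np.arctan2(y[1],y[0])-np.pi/2
ex=np.array([np.cos(yw),np.sin(yw)]);ey=np.array([-ex[1],ex[0]])
# lid from hinge line -228..0 ; lid_press 33mm from edge => centre+ (-81)
print("lidcentre",cen.round(4),"press",(cen[:2]-.081*ex).round(4),"hinge",(cen[:2]+.114*ex).round(4))
hull=cen[:2]
for n,p,z in [("patch",(164+(188)/4,135+576/4),.109),("keyA",(177.8,243.8),.132),("keyB",(192,224.3),.132),("knob",(232.7,236.5),.131),("knobA",(232.2,229),.131),("knobB",(232,243.7),.131)]:
    r=ray(c,*p,z);d=r[:2]-cen[:2];print(n,r.round(4),"rel",(d@ex).round(4),(d@ey).round(4))
P=lambda u,v,z:ray(c,285+u/4,172+v/4,z)
# car body top corners z .034, cabin z .052
for n,p,z in [("car end1 ",(50,107),.034),("car end2",(117,50),.034),("cabin",(88,70),.052),("truck cab far",(282,30),.052),("truck rear edge",(303,113),.046)]:
    print(n,P(*p,z).round(4))
for n,p in dict(gift=(396,219),cup=(279,127),tape=(325,141),reader=(402,175),bell=(123,258),purple=(304,271)).items(): print(n,ray(c,*p,.04).round(3))
E
```

```text
FL [0.7313 0.2827 0.109 ]
FR [0.7134 0.0244 0.109 ]
NL [0.5061 0.2948 0.109 ]
NR [0.4887 0.0374 0.109 ]
w 0.258957561981128 0.25804921018684207 d 0.22552516656057248 0.22503549431189032
yaw -0.055766483520346494 -0.0681887505694494
lidcentre [0.6098 0.1598 0.109 ] press [0.529  0.1653] hinge [0.7236 0.152 ]
patch [0.3072 0.1637 0.109 ] rel -0.3022 -0.0167
keyA [0.4103 0.2589 0.132 ] rel -0.2058 0.0853
keyB [0.4669 0.2184 0.132 ] rel -0.1466 0.0487
knob [0.4294 0.0981 0.131 ] rel -0.1758 -0.0739
knobA [0.4515 0.0995 0.131 ] rel -0.1539 -0.0709
knobB [0.4085 0.1002 0.131 ] rel -0.1969 -0.0732
car end1  [ 0.5552 -0.1074  0.034 ]
car end2 [ 0.602  -0.1642  0.034 ]
cabin [ 0.5821 -0.1371  0.052 ]
truck cab far [ 0.613 -0.296  0.052]
truck rear edge [ 0.5454 -0.3104  0.046 ]
gift [ 0.484 -0.422  0.04 ]
cup [ 0.801 -0.052  0.04 ]
tape [ 0.749 -0.205  0.04 ]
reader [ 0.629 -0.453  0.04 ]
bell [0.372 0.452 0.04 ]
purple [ 0.324 -0.119  0.04 ]
```

{"api": "jog_arm", "payload": {"plan": [[0, 0, 0, 0, 0, 8], [0, 0, 0, 0, 0, 8], [0, 0, 0, 0, 0, 4], [16, -46, 0, 0, 0, 0], [16, -46, 0, 0, 0, 0], [16, -46, 0, 0, 0, 0], [16, -46, 0, 0, 0, 0], [16, -46, 0, 0, 0, 0], [16, -46, 0, 0, 0, 0], [16, -46, 0, 0, 0, 0]], "fingers": 0}}

```text
time_s: 1.1
position: [0.3229, -0.3312, 0.2184]
ee_rot: [-3.14, 0.099, 0.0]
wrist_force: [1.4, -0.6, 0.6]
gripper_width: 0.189
finger_force: 0.0
```

{"api": "jog_arm", "payload": {"plan": [[16, -46, 0, 0, 0, 0], [16, -46, 0, 0, 0, 0], [16, -46, 0, 0, 0, 0], [16, -46, 0, 0, 0, 0], [16, -46, 0, 0, 0, 0], [16, -46, 0, 0, 0, 0], [16, -46, 0, 0, 0, 0], [16, -46, 0, 0, 0, 0], [16, -46, 5, 0, 0, 0], [16, -46, 5, 0, 0, 0]]}}

```text
time_s: 2.1
position: [0.5114, 0.1184, 0.2085]
ee_rot: [-3.14, 0.097, -0.001]
wrist_force: [0.8, -1.5, 0.1]
gripper_width: 0.008
finger_force: 0.0
```

{"api": "jog_arm", "payload": {"plan": [[5, -16, 25, 0, 0, 0], [5, -16, 25, 0, 0, 0], [5, -16, 20, 0, 0, 0], [0, 0, 13, 0, 0, 0], [0, 0, 9, 0, 0, 0], [0, 0, 2, 0, 0, 0], [0, 0, 2, 0, 0, 0], [0, 0, 2, 0, 0, 0]]}}

```text
time_s: 2.9
position: [0.5294, 0.1627, 0.1116]
ee_rot: [-3.14, 0.099, -0.002]
wrist_force: [-0.3, -0.5, 1.1]
gripper_width: 0.007
finger_force: 0.0
```

{"api": "jog_arm", "payload": {"plan": [[0, 0, 1, 0, 0, 0], [0, 0, 1, 0, 0, 0], [0, 0, 1, 0, 0, 0], [0, 0, 1, 0, 0, 0], [0, 0, 0, 0, 0, 0]]}}

```text
time_s: 3.4
position: [0.5291, 0.163, 0.1067]
ee_rot: [3.14, -0.098, 0.0]
wrist_force: [-0.8, -1.9, 3.0]
gripper_width: 0.005
finger_force: 1.2
```

{"api": "jog_arm", "payload": {"plan": [[0, 0, 1, 0, 0, 0], [0, 0, 1, 0, 0, 0], [0, 0, 0, 0, 0, 0]]}}

```text
time_s: 3.7
position: [0.529, 0.1631, 0.1044]
ee_rot: [-3.14, 0.098, 0.0]
wrist_force: [-0.3, -1.6, 2.2]
gripper_width: 0.002
finger_force: 0.9
```

```bash
python3 - <<'E'
from h import *
# corner path: tool dx,dz(mm, z down) per step of dth; corner on lid face at r=195+7.5 initially? corner A at x-7.5
r=202.5;pts=[]
for th in np.arange(0,1.36,.05):
    pts.append((-r*np.cos(th)+12*np.sin(th),r*np.sin(th)+12*np.cos(th)))
d=np.diff(pts,axis=0).round(1);print([(i,*x) for i,x in enumerate(d)]);print(robot.state()["wrist_force"])
E
```

```text
[(0, np.float64(0.9), np.float64(10.1)), (1, np.float64(1.4), np.float64(10.1)), (2, np.float64(1.9), np.float64(10.0)), (3, np.float64(2.4), np.float64(9.9)), (4, np.float64(2.8), np.float64(9.7)), (5, np.float64(3.3), np.float64(9.6)), (6, np.float64(3.8), np.float64(9.4)), (7, np.float64(4.3), np.float64(9.2)), (8, np.float64(4.7), np.float64(9.0)), (9, np.float64(5.2), np.float64(8.7)), (10, np.float64(5.6), np.float64(8.5)), (11, np.float64(6.0), np.float64(8.2)), (12, np.float64(6.4), np.float64(7.9)), (13, np.float64(6.8), np.float64(7.5)), (14, np.float64(7.2), np.float64(7.2)), (15, np.float64(7.5), np.float64(6.8)), (16, np.float64(7.8), np.float64(6.4)), (17, np.float64(8.2), np.float64(6.0)), (18, np.float64(8.4), np.float64(5.6)), (19, np.float64(8.7), np.float64(5.2)), (20, np.float64(9.0), np.float64(4.7)), (21, np.float64(9.2), np.float64(4.3)), (22, np.float64(9.4), np.float64(3.8)), (23, np.float64(9.6), np.float64(3.3)), (24, np.float64(9.7), np.float64(2.9)), (25, np.float64(9.9), np.float64(2.4)), (26, np.float64(10.0), np.float64(1.9))]
[-0.27530936 -1.64052658  2.19297293]
```

{"api": "jog_arm", "payload": {"plan": [[0, 0, -3, 0, 0, 0], [0, 0, -5, 0, 0, 0], [1, 0, -8, 0, 0, 0], [1, 0, -8, 0, 0, 0]]}}

```text
time_s: 4.1
position: [0.531, 0.163, 0.1295]
ee_rot: [-3.14, 0.098, 0.0]
wrist_force: [-2.0, -0.4, 2.3]
gripper_width: 0.006
finger_force: 0.7
```

The lid has unlatched and is following the fingertip, so I'll continue along the arc.

{"api": "jog_arm", "payload": {"plan": [[2, 0, -10, 0, 0, 0], [2.4, 0, -10, 0, 0, 0], [3, 0, -10, 0, 0, 0], [3.4, 0, -9.6, 0, 0, 0], [4, 0, -9.4, 0, 0, 0], [4.3, 0, -9.2, 0, 0, 0], [4.7, 0, -9, 0, 0, 0], [5.2, 0, -8.7, 0, 0, 0]]}}

```text
time_s: 4.9
position: [0.5604, 0.1611, 0.2053]
ee_rot: [3.14, -0.098, 0.0]
wrist_force: [-0.3, -0.1, 0.6]
gripper_width: 0.008
finger_force: 0.5
```

{"api": "jog_arm", "payload": {"plan": [[5.6, 0, -8.5, 0, 0, 0], [6, 0, -8.2, 0, 0, 0], [6.4, 0, -7.9, 0, 0, 0], [6.8, 0, -7.5, 0, 0, 0], [7.2, 0, -7.2, 0, 0, 0], [7.5, 0, -6.8, 0, 0, 0], [7.8, 0, -6.4, 0, 0, 0], [8.2, 0, -6, 0, 0, 0]]}}

```text
time_s: 5.7
position: [0.6161, 0.1577, 0.2635]
ee_rot: [-3.14, 0.098, 0.0]
wrist_force: [0.7, 0.5, 0.3]
gripper_width: 0.006
finger_force: 0.3
```

{"api": "jog_arm", "payload": {"plan": [[8.4, 0, -5.6, 0, 0, 0], [8.7, 0, -5.2, 0, 0, 0], [9, 0, -4.7, 0, 0, 0], [9.2, 0, -4.3, 0, 0, 0], [9.4, 0, -3.8, 0, 0, 0], [9.6, 0, -3.3, 0, 0, 0], [9.7, 0, -2.9, 0, 0, 0], [9.9, 0, -2.4, 0, 0, 0]]}}

```text
time_s: 6.5
position: [0.6899, 0.153, 0.2954]
ee_rot: [3.14, -0.098, -0.0]
wrist_force: [-0.3, 0.5, 0.3]
gripper_width: 0.004
finger_force: 0.2
```

{"api": "jog_arm", "payload": {"plan": [[8, 0, -4, 0, 0, 0], [0, 0, -30, 0, 0, 0], [0, 0, -40, 0, 0, 0], [0, 0, -40, 0, 0, 0], [0, 0, 0, 0, 0, 0], [0, 0, 0, 0, 0, 0]]}}

```text
time_s: 7.1
position: [0.6975, 0.1526, 0.4101]
ee_rot: [-3.14, 0.098, -0.002]
wrist_force: [0.4, 0.1, -0.9]
gripper_width: 0.004
finger_force: 0.0
```

```bash
python3 - <<'E'
from h import *
for n in ("top","wrist"):
    c=robot.capture(n);cv2.imwrite(f"pics/{n}1.png",c["frame"][:,:,::-1]);np.savez(f"{n}.npz",**c)
a=cv2.imread("pics/top1.png");b=cv2.imread("pics/wrist1.png")
f=cv2.resize(a[60:310,130:430],(480,400));cv2.imwrite("pics/c2.png",np.hstack([f,cv2.resize(b,(320,240))[ [min(i,239) for i in range(400)]]]))
E
```

```text
(no output)
```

View pics/c2.png

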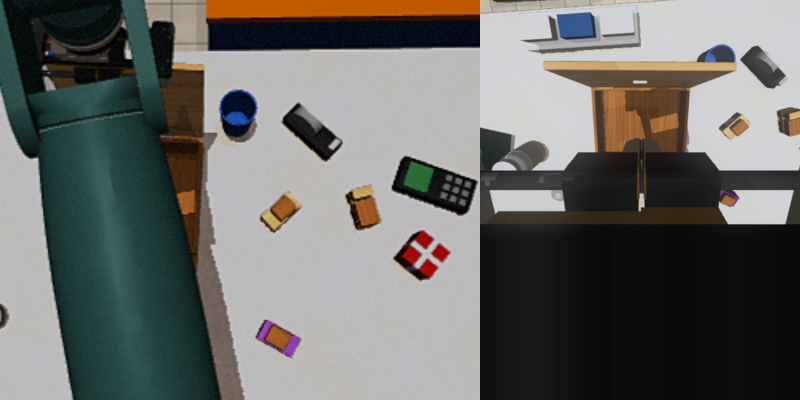

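The lid is open, the bin is empty, and the car at crop (281,211) and truck at (364,208) haven't moved. I'll go for the car.

{"api": "jog_arm", "payload": {"plan": [[-14.2, 42.2, 0, 0, 0, 0], [-14.2, 42.2, 0, 0, 0, 0], [-14.2, 42.2, 0, 0, 0, 0], [-14.2, 42.2, 0, 0, 0, 0], [-14.2, 42.2, 0, 0, 0, 0], [-14.2, 42.2, 0, 0, 0, 0], [-14.2, 42.2, 0, 0, 0, 0], [0, 0, 43, 0, 0, 7.8], [0, 0, 43, 0, 0, 7.8], [0, 0, 43, 0, 0, 7.8]], "fingers": 93}}

```text
time_s: 8.2
position: [0.5788, -0.1364, 0.2774]
ee_rot: [-3.053, 0.742, 0.002]
wrist_force: [0.7, 0.4, -0.5]
gripper_width: 0.814
finger_force: 0.0
```

{"api": "jog_arm", "payload": {"plan": [[0, 0, 43, 0, 0, 7.8], [0, 0, 43, 0, 0, 7.8], [0, 0, 43, 0, 0, 7.8], [0, 0, 0, 0, 0, 0]]}}

```text
time_s: 8.6
position: [0.5766, -0.1352, 0.1443]
ee_rot: [2.84, -1.34, -0.016]
wrist_force: [0.1, -0.4, -0.1]
gripper_width: 0.999
finger_force: 0.0
```

```bash
python3 - <<'E'
from h import *
c=robot.capture("wrist");np.savez("wrist.npz",**c);im=c["frame"][:,:,::-1].copy()
t=robot.capture("top");np.savez("top.npz",**t);a=t["frame"][165:240,285:385,::-1]
for z in (0,.034):
  for k in range(-1,2):
    s=np.radians(-50.5);p=np.array([.58,-.136,z])+k*.039*np.array([np.cos(s),np.sin(s),0])
    u=proj(c,p);print(z,k,u.round(1));cv2.circle(im,tuple(int(x) for x in u),2,(0,0,255),-1)
out=np.zeros((384,800,3),np.uint8);out[:,:512]=im;out[:216,512:]=cv2.resize(a,(288,216));cv2.imwrite("pics/c3.png",out)
s=robot.state();print(s["position"],s["ee_rot"],s["q"])
E
```

```text
0 -1 [255.3 213.2]
0 0 [255.2 179.2]
0 1 [255.2 143. ]
0.034 -1 [255.2 224.5]
0.034 0 [255.2 187. ]
0.034 1 [255.1 146.7]
[ 0.57927621 -0.13596868  0.15154767] [ 2.84554314e+00 -1.33080347e+00 -2.19534676e-03] [-2.73417656e-01 -3.07042677e-02  1.70192578e+00  1.21260878e-06
  1.47178767e+00  2.17229637e+00]
```

View pics/c3.png

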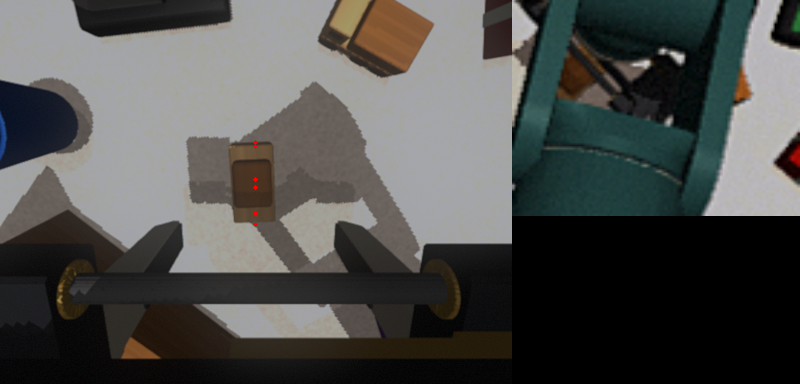

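The wrist view has the car centred between the fingers at (252,183) and aligned. I'll descend and grasp.

{"api": "jog_arm", "payload": {"plan": [[2, 0, 40, 0, 0, 0], [0, 0, 40, 0, 0, 0], [0, 0, 35, 0, 0, 0], [0, 0, 20, 0, 0, 0], [0, 0, 8, 0, 0, 0], [0, 0, 0, 0, 0, 0]]}}

```text
time_s: 9.3
position: [0.5816, -0.1378, 0.0096]
ee_rot: [-2.844, 1.334, -0.002]
wrist_force: [-0.1, -0.8, 1.0]
gripper_width: 0.999
finger_force: 0.0
```

{"api": "jog_arm", "payload": {"plan": [[0, 0, 0, 0, 0, 0], [0, 0, 0, 0, 0, 0], [0, 0, 0, 0, 0, 0], [0, 0, 0, 0, 0, 0], [0, 0, 0, 0, 0, 0], [0, 0, 0, 0, 0, 0], [0, 0, 0, 0, 0, 0]], "fingers": 25}}

```text
time_s: 10.0
position: [0.5809, -0.1375, 0.0083]
ee_rot: [-2.843, 1.337, -0.0]
wrist_force: [0.3, 0.3, 0.9]
gripper_width: 0.449
finger_force: 30.0
```

{"api": "jog_arm", "payload": {"plan": [[0, 0, -20, 0, 0, 0], [0, 0, -40, 0, 0, -7.8], [0, 0, -45, 0, 0, -7.8], [0, 0, -45, 0, 0, -7.8], [0, 0, -40, 0, 0, -7.8], [0, 0, 0, 0, 0, -7.8], [0, 0, 0, 0, 0, -7.8], [0, -41, 0, 0, 0, 0], [0, -41, 0, 0, 0, 0], [0, -41, 0, 0, 0, 0]]}}

```text
time_s: 11.0
position: [0.5882, -0.0136, 0.198]
ee_rot: [-3.14, 0.099, 0.001]
wrist_force: [-0.8, -1.0, -1.3]
gripper_width: 0.453
finger_force: 29.9
```

{"api": "jog_arm", "payload": {"plan": [[0, -41, 0, 0, 0, 0], [0, -41, 0, 0, 0, 0], [0, -38, 0, 0, 0, 0], [0, 0, 0, 0, 0, 0]]}}

```text
time_s: 11.4
position: [0.5956, 0.1087, 0.1978]
ee_rot: [-3.139, 0.092, 0.001]
wrist_force: [-1.2, 0.2, -2.0]
gripper_width: 0.448
finger_force: 29.9
```

{"api": "jog_arm", "payload": {"plan": [[0, 0, 40, 0, 0, 0], [0, 0, 40, 0, 0, 0], [0, 0, 40, 0, 0, 0], [0, 0, 30, 0, 0, 0], [0, 0, 16, 0, 0, 0], [0, 0, 8, 0, 0, 0], [0, 0, 0, 0, 0, 0]]}}

```text
time_s: 12.1
position: [0.596, 0.1048, 0.0242]
ee_rot: [3.14, -0.098, -0.001]
wrist_force: [-0.6, -0.1, -1.7]
gripper_width: 0.448
finger_force: 29.9
```

{"api": "jog_arm", "payload": {"plan": [[0, 0, 0, 0, 0, 0], [0, 0, 0, 0, 0, 0], [0, 0, 0, 0, 0, 0], [0, 0, -20, 0, 0, 0], [0, 0, -45, 0, 0, 0], [0, 0, -45, 0, 0, 0], [0, 0, -45, 0, 0, 0], [0, 0, -45, 0, 0, 0]], "fingers": 65}}

```text
time_s: 12.9
position: [0.5956, 0.105, 0.227]
ee_rot: [-3.14, 0.098, -0.002]
wrist_force: [0.7, 0.0, -0.3]
gripper_width: 0.698
finger_force: 0.0
```

{"api": "jog_arm", "payload": {"plan": [[1, 45, 0, 0, 0, 0], [1, 45, 0, 0, 0, 0], [1, 45, 0, 0, 0, 0], [1, 45, 0, 0, 0, 0], [1, 45, 0, 0, 0, 0], [1, 45, 0, 0, 0, 0], [1, 45, 0, 0, 0, 0], [1, 45, 0, 0, 0, 0], [1, 45, 0, 0, 0, 0], [0, 0, 20, 0, 0, -7.8]], "fingers": 93}}

```text
time_s: 13.9
position: [0.5796, -0.3048, 0.2068]
ee_rot: [3.136, 0.111, 0.005]
wrist_force: [1.5, 0.7, 0.1]
gripper_width: 1.0
finger_force: 0.0
```

{"api": "jog_arm", "payload": {"plan": [[0, 0, 40, 0, 0, -7.8], [0, 0, 0, 0, 0, 0], [0, 0, 0, 0, 0, 0]]}}

```text
time_s: 14.2
position: [0.5797, -0.2996, 0.1651]
ee_rot: [-3.125, -0.323, 0.001]
wrist_force: [-0.2, 0.1, 1.2]
gripper_width: 0.995
finger_force: 0.0
```

```bash
python3 - <<'E'
from h import *
c=robot.capture("wrist");np.savez("wrist.npz",**c);im=c["frame"][:,:,::-1].copy()
t=robot.capture("top");np.savez("top.npz",**t);a=t["frame"][135:255,164:324,::-1]
for k in (-1,0,1):
    s=np.radians(12);p=np.array([.58,-.303,.034])+k*.039*np.array([np.cos(s),np.sin(s),0])
    u=proj(c,p);print(k,u.round(1));cv2.circle(im,tuple(int(x) for x in u),2,(0,0,255),-1)
out=np.zeros((384,800,3),np.uint8);out[:,:512]=im;out[:216,512:]=cv2.resize(a,(288,216));cv2.imwrite("pics/c4.png",out)
s=robot.state();print(s["position"],s["ee_rot"])
E
```

```text
-1 [260.3 220.5]
0 [260.3 185.4]
1 [260.2 147.9]
[ 0.58040719 -0.29988257  0.16686825] [3.12319177 0.3246605  0.00341612]
```

View pics/c4.png

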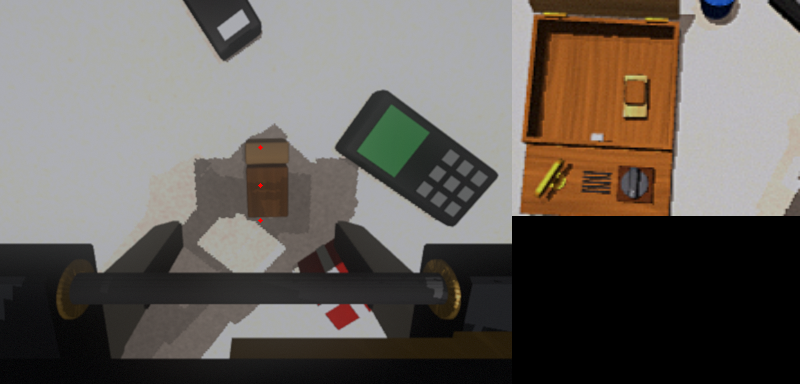

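The truck is at image (267,178), aligned, about 10 mm to tool +y. The car lies in the bin. I'll grasp with narrower fingers to stay clear of the card reader.

{"api": "jog_arm", "payload": {"plan": [[3, 10, 20, 0, 0, 0], [0, 0, 45, 0, 0, 0], [0, 0, 45, 0, 0, 0], [0, 0, 30, 0, 0, 0], [0, 0, 14, 0, 0, 0], [0, 0, 4, 0, 0, 0], [0, 0, 0, 0, 0, 0]], "fingers": 75}}

```text
time_s: 15.0
position: [0.5856, -0.3093, 0.008]
ee_rot: [3.123, 0.328, 0.002]
wrist_force: [-0.8, 0.3, 0.0]
gripper_width: 0.811
finger_force: 0.0
```

{"api": "jog_arm", "payload": {"plan": [[0, 0, 0, 0, 0, 0], [0, 0, 0, 0, 0, 0], [0, 0, 0, 0, 0, 0], [0, 0, 0, 0, 0, 0], [0, 0, 0, 0, 0, 0], [0, 0, 0, 0, 0, 0]], "fingers": 25}}

```text
time_s: 15.6
position: [0.5848, -0.309, 0.0066]
ee_rot: [3.124, 0.329, 0.0]
wrist_force: [-1.5, 1.1, 4.3]
gripper_width: 0.45
finger_force: 29.9
```

{"api": "jog_arm", "payload": {"plan": [[0, 0, -20, 0, 0, 0], [0, 0, -42, 0, 0, 7.8], [0, 0, -42, 0, 0, 7.8], [0, 0, -42, 0, 0, 0], [0, 0, -42, 0, 0, 0], [-1, -43, 0, 0, 0, 0], [-1, -43, 0, 0, 0, 0], [-1, -43, 0, 0, 0, 0], [-1, -43, 0, 0, 0, 0], [-1, -43, 0, 0, 0, 0]]}}

```text
time_s: 16.6
position: [0.5928, -0.0925, 0.1941]
ee_rot: [3.14, -0.098, -0.0]
wrist_force: [0.5, 0.2, -0.8]
gripper_width: 0.452
finger_force: 29.9
```

{"api": "jog_arm", "payload": {"plan": [[-1, -43, 0, 0, 0, 0], [-1, -43, 0, 0, 0, 0], [-1, -43, 0, 0, 0, 0], [-1, -43, 0, 0, 0, 0], [-1, -43, 0, 0, 0, 0], [-1, -43, 0, 0, 0, 0], [-2, -44, 0, 0, 0, 0], [0, 0, 0, 0, 0, 0], [0, 0, 0, 0, 0, 0]]}}

```text
time_s: 17.5
position: [0.6037, 0.2085, 0.1938]
ee_rot: [3.14, -0.095, -0.001]
wrist_force: [0.5, -0.6, 0.1]
gripper_width: 0.449
finger_force: 29.9
```

{"api": "jog_arm", "payload": {"plan": [[0, 0, 40, 0, 0, 0], [0, 0, 40, 0, 0, 0], [0, 0, 40, 0, 0, 0], [0, 0, 28, 0, 0, 0], [0, 0, 16, 0, 0, 0], [0, 0, 6, 0, 0, 0], [0, 0, 0, 0, 0, 0]]}}

```text
time_s: 18.2
position: [0.6042, 0.2073, 0.0246]
ee_rot: [3.14, -0.099, 0.0]
wrist_force: [0.2, -0.2, -0.6]
gripper_width: 0.451
finger_force: 29.9
```

{"api": "jog_arm", "payload": {"plan": [[0, 0, 0, 0, 0, 0], [0, 0, 0, 0, 0, 0], [0, 0, 0, 0, 0, 0], [0, 0, -20, 0, 0, 0], [0, 0, -45, 0, 0, 0], [0, 0, -45, 0, 0, 0], [0, 0, -45, 0, 0, 0], [-30, 0, -25, 0, 0, 0]], "fingers": 65}}

```text
time_s: 19.0
position: [0.5758, 0.2097, 0.2086]
ee_rot: [-3.139, 0.099, -0.007]
wrist_force: [0.3, 0.2, 0.1]
gripper_width: 0.699
finger_force: 0.0
```

{"api": "jog_arm", "payload": {"plan": [[-40, 0, 0, 0, 0, -8.5], [0, 0, 0, 0, 0, -8.5], [0, 0, 0, 0, 0, -8.5], [0, 0, 0, 0, 0, -8.5], [0, 0, 0, 0, 0, -8.5], [0, 0, 0, 0, 0, -8.5], [0, 0, 0, 0, 0, -8.5], [0, 0, 0, 0, 0, -8.5], [0, 0, 0, 0, 0, -8.5], [0, 0, 0, 0, 0, -8.5]]}}

```text
time_s: 20.0
position: [0.5341, 0.2123, 0.2049]
ee_rot: [2.374, 2.057, 0.001]
wrist_force: [0.4, 0.4, 0.4]
gripper_width: 0.705
finger_force: 0.0
```

{"api": "jog_arm", "payload": {"plan": [[0, 0, 0, 0, 0, -8.5], [0, 0, 0, 0, 0, -8.5], [0, 0, 0, 0, 0, -8.5], [0, 0, 0, 0, 0, -8.5], [0, 0, 0, 0, 0, -8.5], [0, 0, 0, 0, 0, -8.5], [0, 0, 0, 0, 0, -8.5], [0, 0, 0, 0, 0, -3.5], [0, 0, 0, 0, 0, 0], [0, 0, 0, 0, 0, 0]]}}

```text
time_s: 21.0
position: [0.534, 0.2123, 0.2047]
ee_rot: [0.963, 2.99, 0.001]
wrist_force: [0.5, 0.4, -0.6]
gripper_width: 0.7
finger_force: 0.0
```

```bash
python3 - <<'E'
from h import *
c=robot.capture("wrist");np.savez("wrist.npz",**c);im=c["frame"][:,:,::-1].copy()
t=robot.capture("scene");np.savez("scene.npz",**t);a=t["frame"][80:272,150:406,::-1]
for p in ([.4386,.2387,.132],[.43,.0995,.131]):
    u=proj(c,np.array(p));print(u.round(1))
out=np.zeros((384,800,3),np.uint8);out[:,:512]=im;out[:216,512:]=cv2.resize(a,(288,216));cv2.imwrite("pics/c5.png",out)
s=robot.state();print(s["position"],s["ee_rot"],s["q"][5])
E
```

```text
[213.8  83.2]
[ 76.4 177.4]
[0.53405455 0.21222503 0.20447193] [9.61927926e-01 2.99043646e+00 3.67652535e-04] -0.6145221519126306
```

View pics/c5.png

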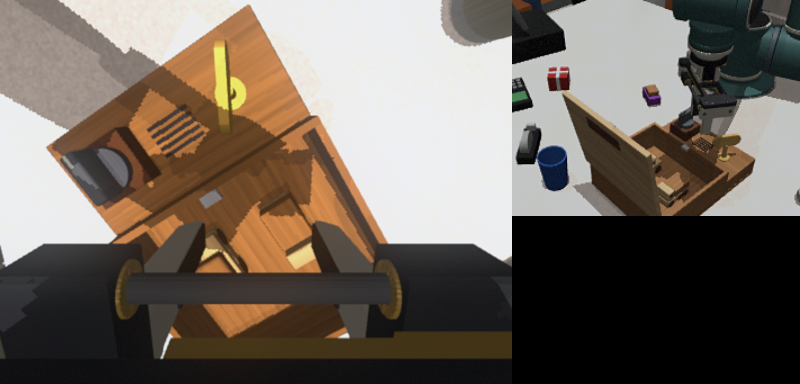

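Both vehicles are in the bin and the lid stands open. The key blade's top runs from (221,41) to (225,131); I'll fix its position from these.

```bash
python3 - <<'E'
from h import *
c=ld("wrist")
im=c["frame"].astype(int);m=(im[:,:,0]>190)&(im[:,:,1]>170)&(im[:,:,2]<110);m[:, :205]=0;m[:,245:]=0
for v in range(36,140,6):
    w=np.where(m[v])[0];print(v,(w.min(),w.max()) if len(w) else None,end=' ')
A=ray(c,221,41,.132);B=ray(c,225,131,.132);C=(A+B)/2;print(A,B,C,np.linalg.norm(A-B),np.degrees(np.arctan2(*(B-A)[1::-1])))
s=robot.state();ph=2*np.arctan2(s["ee_rot"][1],s["ee_rot"][0]);d=C-s["position"]
print(np.degrees(ph),"tool x",d[0]*np.cos(ph)+d[1]*np.sin(ph),"tool y",d[0]*np.sin(ph)-d[1]*np.cos(ph))
E
```

```text
36 None 42 None 48 (np.int64(213), np.int64(224)) 54 (np.int64(214), np.int64(224)) 60 (np.int64(214), np.int64(224)) 66 (np.int64(215), np.int64(225)) 72 (np.int64(215), np.int64(225)) 78 (np.int64(216), np.int64(237)) 84 (np.int64(216), np.int64(243)) 90 (np.int64(215), np.int64(244)) 96 (np.int64(215), np.int64(244)) 102 (np.int64(217), np.int64(243)) 108 (np.int64(223), np.int64(237)) 114 None 120 None 126 None 132 None 138 None [0.41843515 0.26113908 0.132     ] [0.47224222 0.22382303 0.132     ] [0.44533868 0.24248106 0.132     ] 0.06548044331332052 -34.741923007995965
144.33734929193162 tool x 0.08971804186020967 tool y -0.027140462453110668
```

{"api": "jog_arm", "payload": {"plan": [[30, -10, 0, 0, 0, 0], [30, -10, 0, 0, 0, 0], [31, -11, 0, 0, 0, 0], [0, 0, 35, 0, 0, 0], [0, 0, 35, 0, 0, 0], [0, 0, 25, 0, 0, 0], [0, 0, 11, 0, 0, 0], [0, 0, 0, 0, 0, 0]], "fingers": 50}}

```text
time_s: 21.9
position: [0.4416, 0.2397, 0.0973]
ee_rot: [-0.96, -2.99, 0.002]
wrist_force: [0.1, -0.5, 0.6]
gripper_width: 0.535
finger_force: 0.0
```

{"api": "jog_arm", "payload": {"plan": [[0, 0, 0, 0, 0, 0], [0, 0, 0, 0, 0, 0], [0, 0, 0, 0, 0, 0], [0, 0, 0, 0, 0, 0]], "fingers": 20}}

```text
time_s: 22.3
position: [0.4423, 0.24, 0.099]
ee_rot: [0.959, 2.991, 0.001]
wrist_force: [-0.7, 0.5, -0.6]
gripper_width: 0.247
finger_force: 0.0
```

```bash
python3 - <<'E'
from h import *
c=robot.capture("wrist");np.savez("wrist.npz",**c);im=c["frame"][:,:,::-1].copy()
cv2.imwrite("pics/c6.png",im)
E
```

```text
(no output)
```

View pics/c6.png

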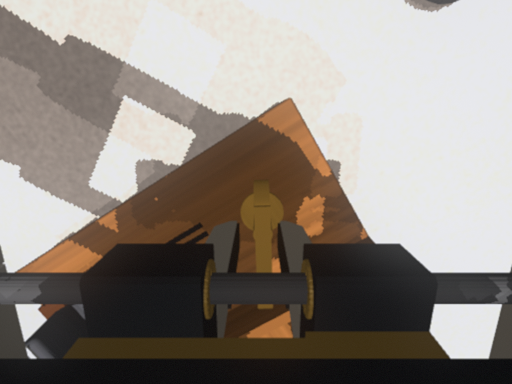

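```bash
python3 - <<'E'
from h import *
c=ld("wrist");s=robot.state();p=s["position"];print("tcp",p,proj(c,p))
for z in (.055,.065,.08,.1): print(z,ray(c,262,212,z)-p)
for u,v in ((261,182),(265,306)):
  print(u,v,ray(c,u,v,.132)-p)
E
```

```text
tcp [0.44218338 0.24000173 0.09876611] [258.19779617 232.89823939]
0.055 [ 0.00296396  0.00144315 -0.04376611]
0.065 [ 8.52166019e-05  3.32517643e-03 -3.37661051e-02]
0.08 [-0.00423289  0.00614821 -0.01876611]
0.1 [-0.00999037  0.00991226  0.00123389]
261 182 [-0.03149977  0.02408417  0.03323389]
265 306 [ 0.02419132 -0.01290596  0.03323389]
```

{"api": "jog_arm", "payload": {"plan": [[1, 2.5, 0, 0, 0, 0], [0, 0, 0, 0, 0, 0]], "fingers": 20}}

```text
time_s: 22.55
position: [0.4427, 0.2428, 0.0983]
ee_rot: [0.959, 2.991, 0.0]
wrist_force: [-0.6, -0.6, -0.6]
gripper_width: 0.216
finger_force: 0.0
```

{"api": "jog_arm", "payload": {"plan": [[0, 0, 0, 0, 0, 0], [0, 0, 0, 0, 0, 0], [0, 0, 0, 0, 0, 0], [0, 0, 0, 0, 0, 0]], "fingers": 0}}

```text
time_s: 22.95
position: [0.4428, 0.2428, 0.0983]
ee_rot: [0.959, 2.991, 0.001]
wrist_force: [3.0, 4.7, -1.0]
gripper_width: 0.092
finger_force: 30.0
```

{"api": "jog_arm", "payload": {"plan": [[0, 0.5, 0, 0, 0, 5], [0, 0, 0, 0, 0, 8], [0, 0, 0, 0, 0, 8], [0, 0, 0, 0, 0, 8], [0, 0, 0, 0, 0, 0]]}}

```text
time_s: 23.45
position: [0.443, 0.243, 0.0983]
ee_rot: [1.681, 2.654, 0.0]
wrist_force: [1.6, 2.5, -1.4]
gripper_width: 0.094
finger_force: 30.1
```

{"api": "jog_arm", "payload": {"plan": [[0, 0, 0, 0, 0, 8], [0, 0, 0, 0, 0, 8], [0, 0, 0, 0, 0, 8], [0, 0, 0, 0, 0, 8], [0, 0, 0, 0, 0, 8], [0, 0, 0, 0, 0, 8], [0, 0, 0, 0, 0, 8], [0, 0, 0, 0, 0, 8], [0, 0, 0, 0, 0, 8], [0, 0, 0, 0, 0, 8]]}}

```text
time_s: 24.45
position: [0.4435, 0.2428, 0.0983]
ee_rot: [2.992, 0.955, 0.002]
wrist_force: [7.1, 2.2, -2.9]
gripper_width: 0.093
finger_force: 30.4
```

{"api": "jog_arm", "payload": {"plan": [[0, 0, 0, 0, 0, 8], [0, 0, 0, 0, 0, 8], [0, 0, 0, 0, 0, 8], [0, 0, 0, 0, 0, 8], [0, 0, 0, 0, 0, 8], [0, 0, 0, 0, 0, 8], [0, 0, 0, 0, 0, 8], [0, 0, 0, 0, 0, 7], [0, 0, 0, 0, 0, 0]]}}

```text
time_s: 25.35
position: [0.4434, 0.2424, 0.0983]
ee_rot: [3.051, -0.748, 0.002]
wrist_force: [6.8, -2.4, -2.0]
gripper_width: 0.096
finger_force: 30.1
```

```bash
python3 - <<'E'
from h import *
s=robot.state();print(s)
c=robot.capture("wrist");np.savez("wrist.npz",**c);im=c["frame"][:,:,::-1].copy()
cv2.imwrite("pics/c7.png",im)
E
```

```text
{'time_s': 25.35, 'q': array([ 4.50685914e-01, -2.02253181e-01,  1.94662290e+00, -1.42874050e-03,
        1.39658216e+00,  2.50274724e+00]), 'dq': array([-0.00161836,  0.00044112,  0.00117191,  0.00049768,  0.00042114,
       -0.11495095]), 'effort': array([  2.38122672, -43.94439697, -58.75928164,   1.29605088,
         1.52470384,   2.79482313]), 'position': array([0.44344762, 0.2424409 , 0.09826841]), 'ee_rot': array([ 3.05051094e+00, -7.48156562e-01,  2.18421574e-03]), 'wrist_force': array([ 6.77348171, -2.43740911, -1.9993377 ]), 'torque': array([-0.29588887, -1.17302675,  0.04915523]), 'finger_force': 30.064694927223172, 'gripper_width': 0.09648102987968933}
```

View pics/c7.png

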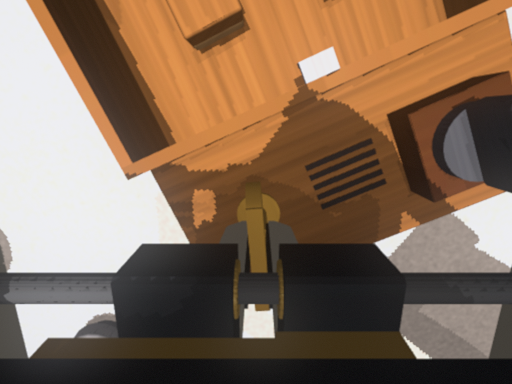

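The blade is still held, tilted only a few degrees at (254,190)–(262,305). I'll wind a bit further, then regrip half a turn back.

{"api": "jog_arm", "payload": {"plan": [[0, 0, 0, 0, 0, 8], [0, 0, 0, 0, 0, 8], [0, 0, 0, 0, 0, 0], [0, 0, 0, 0, 0, 0]]}}

```text
time_s: 25.8
position: [0.4434, 0.2424, 0.0983]
ee_rot: [2.919, -1.159, 0.002]
wrist_force: [6.4, -2.6, -1.7]
gripper_width: 0.095
finger_force: 30.0
```

{"api": "jog_arm", "payload": {"plan": [[0, 0, 0, 0, 0, 0], [0, 0, 0, 0, 0, 0], [0, 0, -20, 0, 0, 0], [0, 0, -20, 0, 0, 0], [0, 0, 0, 0, 0, -8.5], [0, 0, 0, 0, 0, -8.5], [0, 0, 0, 0, 0, -8.5], [0, 0, 0, 0, 0, -8.5], [0, 0, 0, 0, 0, -8.5], [0, 0, 0, 0, 0, -8.5]], "fingers": 40}}

```text
time_s: 26.8
position: [0.4427, 0.2429, 0.1382]
ee_rot: [3.134, 0.217, -0.001]
wrist_force: [0.6, -0.7, -0.1]
gripper_width: 0.426
finger_force: 0.0
```

{"api": "jog_arm", "payload": {"plan": [[0, 0, 0, 0, 0, -8.5], [0, 0, 0, 0, 0, -8.5], [0, 0, 0, 0, 0, -8.5], [0, 0, 0, 0, 0, -8.5], [0, 0, 0, 0, 0, -8.5], [0, 0, 0, 0, 0, -8.5], [0, 0, 0, 0, 0, -8.5], [0, 0, 0, 0, 0, -8.5], [0, 0, 0, 0, 0, -8.5], [0, 0, 0, 0, 0, -8.5]]}}

```text
time_s: 27.8
position: [0.4427, 0.2429, 0.1382]
ee_rot: [-2.164, -2.277, 0.001]
wrist_force: [0.1, 0.1, -0.7]
gripper_width: 0.432
finger_force: 0.0
```

{"api": "jog_arm", "payload": {"plan": [[0, 0, 0, 0, 0, -8.5], [0, 0, 0, 0, 0, -8.5], [0, 0, 0, 0, 0, -8.5], [0, 0, 0, 0, 0, -8.5], [0, 0, 0, 0, 0, -8.5], [0, 0, 0, 0, 0, 0], [0, 0, 0, 0, 0, 0]]}}

```text
time_s: 28.5
position: [0.4428, 0.2429, 0.1382]
ee_rot: [-1.209, -2.899, 0.0]
wrist_force: [0.7, 0.0, 1.1]
gripper_width: 0.428
finger_force: 0.0
```

```bash
python3 - <<'E'
from h import *
s=robot.state();print(s["position"],s["ee_rot"],s["q"])
c=robot.capture("wrist");np.savez("wrist.npz",**c);im=c["frame"][:,:,::-1].copy()
cv2.imwrite("pics/c8.png",im)
E
```

```text
[0.44281168 0.24292837 0.13823243] [-1.20890311e+00 -2.89946479e+00  2.26620792e-04] [ 4.51228726e-01 -2.28526442e-01  1.90234310e+00  5.50137253e-05
  1.46801711e+00 -3.29525105e-01]
```

View pics/c8.png

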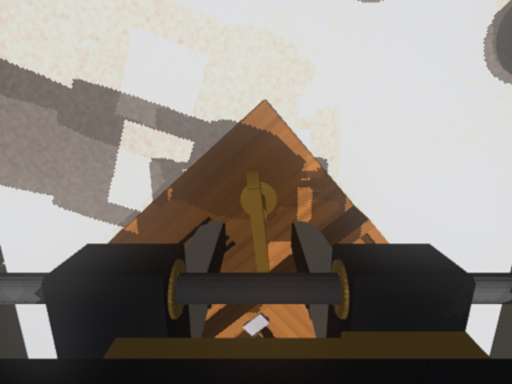

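The blade leans about 5° left, (252,172)–(262,270). I'll turn back 5°, go down and regrip.

{"api": "jog_arm", "payload": {"plan": [[0, 0, 20, 0, 0, -5], [0, 0, 20, 0, 0, 0], [0, 0, 0, 0, 0, 0]]}}

```text
time_s: 28.85
position: [0.4418, 0.2424, 0.0959]
ee_rot: [-1.079, -2.948, 0.004]
wrist_force: [-0.2, 0.5, 0.1]
gripper_width: 0.43
finger_force: 0.0
```

{"api": "jog_arm", "payload": {"plan": [[0, 0, 0, 0, 0, 0], [0, 0, 0, 0, 0, 0], [0, 0, 0, 0, 0, 0], [0, 0, 0, 0, 0, 0], [0, 0, 0, 0, 0, 0], [0, 0, 0, 0, 0, 0]], "fingers": 0}}

```text
time_s: 29.45
position: [0.443, 0.2429, 0.0989]
ee_rot: [1.076, 2.951, -0.0]
wrist_force: [-1.8, -2.9, 5.8]
gripper_width: 0.084
finger_force: 56.2
```

{"api": "jog_arm", "payload": {"plan": [[0, 0, 0, 0, 0, 6], [0, 0, 0, 0, 0, 8], [0, 0, 0, 0, 0, 8], [0, 0, 0, 0, 0, 8], [0, 0, 0, 0, 0, 8], [0, 0, 0, 0, 0, 8], [0, 0, 0, 0, 0, 8], [0, 0, 0, 0, 0, 8], [0, 0, 0, 0, 0, 4], [0, 0, 0, 0, 0, 0]]}}

```text
time_s: 30.45
position: [0.4433, 0.243, 0.0989]
ee_rot: [2.511, 1.887, 0.002]
wrist_force: [1.0, -0.5, 5.5]
gripper_width: 0.087
finger_force: 55.9
```

```bash
python3 -c "
from h import *
s=robot.state();print(s['torque'],s['effort'][5],s['ee_rot'],s['wrist_force'])"
```

```text
[-0.19109399  0.06433676 -0.04133481] 1.870410181581974 [2.51106285e+00 1.88739001e+00 1.60292895e-03] [ 1.01835631 -0.4773532   5.54510625]
```

{"api": "jog_arm", "payload": {"plan": [[0, 0, 0, 0, 0, 4], [0, 0, 0, 0, 0, 0]]}}

```text
time_s: 30.65
position: [0.4433, 0.243, 0.0989]
ee_rot: [2.574, 1.8, 0.002]
wrist_force: [1.5, -1.9, 6.1]
gripper_width: 0.087
finger_force: 56.3
```

```bash
python3 -c "
from h import *
s=robot.state();print(s['torque'],s['effort'][5],s['ee_rot'],s['wrist_force'],s['q'][5])"
```

```text
[-0.13286617  0.01570551  0.05013106] 1.4351637661457062 [2.57403489e+00 1.80047257e+00 1.71579746e-03] [ 1.50234178 -1.925518    6.10536357] 0.8011155279523177
```

{"api": "jog_arm", "payload": {"plan": [[0, 0, 0, 0, 0, 4], [0, 0, 0, 0, 0, 0]]}}

```text
time_s: 30.85
position: [0.4434, 0.243, 0.099]
ee_rot: [2.635, 1.71, 0.002]
wrist_force: [1.3, -2.0, 6.4]
gripper_width: 0.087
finger_force: 46.4
```

```bash
python3 -c "
from h import *
s=robot.state();print(s['torque'],s['effort'][5],s['ee_rot'],s['wrist_force'],s['q'][5])"
```

```text
[-0.21277395 -0.26831607  0.37972797] 1.81771919131279 [2.63488869e+00 1.70986238e+00 2.05746504e-03] [ 1.32897396 -2.01778201  6.38704968] 0.8706772012055676
```

{"api": "jog_arm", "payload": {"plan": [[0, 0, 0, 0, 0, 4], [0, 0, 0, 0, 0, 0]]}}

```text
time_s: 31.05
position: [0.4434, 0.2432, 0.099]
ee_rot: [2.693, 1.617, 0.003]
wrist_force: [1.9, 0.2, 5.4]
gripper_width: 0.096
finger_force: 45.7
```

```bash
python3 -c "
from h import *
s=robot.state();print(s['torque'],s['effort'][5],s['ee_rot'],s['wrist_force'],s['q'][5])"
```

```text
[ 0.12514252 -0.33482625  0.59569325] 1.9589388370513916 [2.69302403e+00 1.61731189e+00 2.64897197e-03] [1.930413   0.17190818 5.43614241] 0.9403788784824448
```

Torque has risen to 0.6 N m and the pads are opening on the blade, so the key is at its stop. I'll release and go to the knob.

{"api": "jog_arm", "payload": {"plan": [[0, 0, 0, 0, 0, 0], [0, 0, 0, 0, 0, 0], [0, 0, -20, 0, 0, 0], [0, 0, -40, 0, 0, 0], [0, 0, -30, 0, 0, -8.5], [0, 0, 0, 0, 0, -8.5], [0, 0, 0, 0, 0, -8.5], [0, 0, 0, 0, 0, -8.5], [0, 0, 0, 0, 0, -8.5], [0, 0, 0, 0, 0, -8.5]], "fingers": 45}}

```text
time_s: 32.05
position: [0.4428, 0.2428, 0.1879]
ee_rot: [-1.726, -2.625, 0.001]
wrist_force: [-0.1, 1.1, -0.0]
gripper_width: 0.487
finger_force: 0.0
```

{"api": "jog_arm", "payload": {"plan": [[0, 0, 0, 0, 0, -8.5], [0, 0, 0, 0, 0, -8.5], [0, 0, 0, 0, 0, -8.5], [0, 0, 0, 0, 0, -8.5], [0, 0, 0, 0, 0, -8.5], [0, 0, 0, 0, 0, -8.5], [0, 0, 0, 0, 0, -8.5], [0, 0, 0, 0, 0, -4], [0, -36, 0, 0, 0, 0], [0, -36, 0, 0, 0, 0]]}}

```text
time_s: 33.05
position: [0.438, 0.1706, 0.1877]
ee_rot: [-0.093, -3.139, 0.001]
wrist_force: [0.5, 0.8, 0.8]
gripper_width: 0.483
finger_force: 0.0
```

{"api": "jog_arm", "payload": {"plan": [[2, -36, 0, 0, 0, 0], [3, -36, 0, 0, 0, 0], [0, 0, 0, 0, 0, 0], [0, 0, 0, 0, 0, 0]]}}

```text
time_s: 33.45
position: [0.429, 0.0991, 0.1883]
ee_rot: [0.099, 3.14, 0.0]
wrist_force: [-0.2, -0.1, -0.1]
gripper_width: 0.483
finger_force: 0.0
```

```bash
python3 - <<'E'
from h import *
s=robot.state();print(s["position"],s["ee_rot"],s["q"])
c=robot.capture("wrist");np.savez("wrist.npz",**c);im=c["frame"][:,:,::-1].copy()
t=robot.capture("top");np.savez("top.npz",**t);a=t["frame"][135:255,164:324,::-1]
out=np.zeros((384,800,3),np.uint8);out[:,:512]=im;out[:216,512:]=cv2.resize(a,(288,216));cv2.imwrite("pics/c9.png",out)
print(proj(c,np.array([.43,.0995,.131])))
E
```

```text
[0.4289585  0.09911981 0.18825748] [9.91064898e-02 3.13978529e+00 3.85692049e-04] [ 1.69000482e-01 -4.07944469e-01  1.95871378e+00  1.92146519e-04
  1.59053571e+00 -1.33868351e+00]
[259.52911365 206.3929826 ]
```

View pics/c9.png

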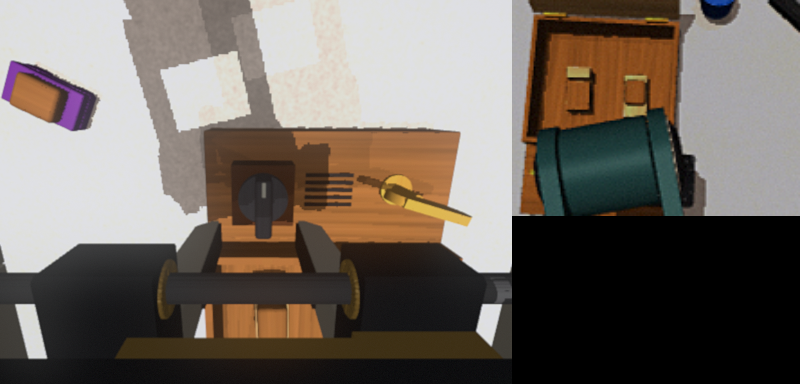

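The knob bar runs (263,180)–(264,237), about 3 mm to tool +y. The key's new direction is consistent with full winding, and both vehicles are still in the bin. I'll grip the knob.

{"api": "jog_arm", "payload": {"plan": [[0, 2.5, 25, 0, 0, 0], [0, 0, 30, 0, 0, 0], [0, 0, 20, 0, 0, 0], [0, 0, 10, 0, 0, 0], [0, 0, 0, 0, 0, 0]]}}

```text
time_s: 34.05
position: [0.4286, 0.1026, 0.1022]
ee_rot: [-0.096, -3.138, 0.001]
wrist_force: [0.5, -0.3, 0.8]
gripper_width: 0.479
finger_force: 0.0
```

{"api": "jog_arm", "payload": {"plan": [[0, 0, 0, 0, 0, 0], [0, 0, 0, 0, 0, 0], [0, 0, 0, 0, 0, 0], [0, 0, 0, 0, 0, 0], [0, 0, 0, 0, 0, 0], [0, 0, 0, 0, 0, 0]], "fingers": 5}}

```text
time_s: 34.65
position: [0.4294, 0.103, 0.1038]
ee_rot: [0.098, 3.139, 0.004]
wrist_force: [0.4, 9.4, 1.3]
gripper_width: 0.149
finger_force: 30.0
```

{"api": "jog_arm", "payload": {"plan": [[0, 1, 0, 0, 0, 6], [0, 0, 0, 0, 0, 8], [0, 0, 0, 0, 0, 8], [0, 0, 0, 0, 0, 8], [0, 0, 0, 0, 0, 8], [0, 0, 0, 0, 0, 8], [0, 0, 0, 0, 0, 8], [0, 0, 0, 0, 0, 8], [0, 0, 0, 0, 0, 6], [0, 0, 0, 0, 0, 0]]}}

```text
time_s: 35.65
position: [0.4319, 0.1062, 0.104]
ee_rot: [1.84, 2.544, 0.017]
wrist_force: [29.3, 33.0, -16.4]
gripper_width: 0.147
finger_force: 29.9
```

{"api": "jog_arm", "payload": {"plan": [[0, 0, 0, 0, 0, 2], [0, 0, 0, 0, 0, 0]]}}

```text
time_s: 35.85
position: [0.4319, 0.1063, 0.104]
ee_rot: [1.88, 2.515, 0.017]
wrist_force: [29.2, 33.5, -16.4]
gripper_width: 0.15
finger_force: 30.1
```

{"api": "jog_arm", "payload": {"plan": [[0, 0, 0, 0, 0, 0], [0, 0, 0, 0, 0, 0], [0, 0, -20, 0, 0, 0], [0, 0, -40, 0, 0, 0], [0, 0, -40, 0, 0, 0], [0, 0, 0, 0, 0, -8], [0, 0, 0, 0, 0, -8], [0, 0, 0, 0, 0, -8], [0, 0, 0, 0, 0, -8], [0, 0, 0, 0, 0, 0]], "fingers": 45}}

```text
time_s: 36.85
position: [0.4291, 0.1029, 0.2033]
ee_rot: [1.111, 2.938, -0.0]
wrist_force: [0.2, -0.8, 0.0]
gripper_width: 0.486
finger_force: 0.0
```

```bash
python3 - <<'E'
from h import *
s=robot.state();print(s["position"],s["ee_rot"])
c=robot.capture("wrist");im=c["frame"][:,:,::-1].copy()
t=robot.capture("scene");a=t["frame"][80:272,150:406,::-1]
out=np.zeros((384,800,3),np.uint8);out[:,:512]=im;out[:216,512:]=cv2.resize(a,(288,216));cv2.imwrite("pics/c10.png",out)
E
```

```text
[0.42913126 0.10285261 0.20334607] [ 1.11134297e+00  2.93838790e+00 -2.58507352e-04]
```

View pics/c10.png

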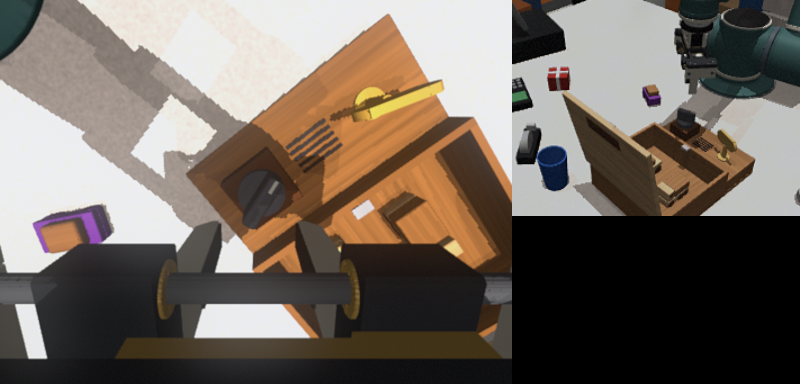

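```bash
python3 - <<'E'
from h import *
c=ld("wrist") # c9 view
for a,b,z in (((405,197),(470,217),.132),((372,180),(470,217),.132)):
    A=ray(c,*a,z);B=ray(c,*b,z);print(A,B,np.degrees(np.arctan2(*(B-A)[1::-1])))
r=robot.capture("wrist")
for a,b,z in (((352,118),(442,85),.132),((278,182),(245,225),.131)):
    A=ray(r,*a,z);B=ray(r,*b,z);print(A,B,np.degrees(np.arctan2(*(B-A)[1::-1])))
E
```

```text
[0.42906269 0.21464364 0.132     ] [0.44914922 0.26791699 0.132     ] 69.34122409843845
[0.41363247 0.18812299 0.132     ] [0.44914922 0.26791699 0.132     ] 66.00589127572208
[0.42830803 0.20263155 0.132     ] [0.4545556  0.26870561 0.132     ] 68.33480840218299
[0.42886467 0.12540316 0.131     ] [0.43880513 0.07892618 0.131     ] -77.92750980105278
```

The key's blade is at 68–69° (about 5.0 rad) and the knob bar is about 74° round from the chest's axis, so it is at its stop. The gripper is clear of everything.

```bash
python3 -c "
from workcell import robot
print(robot.hand_in())"
```

```text
the job is handed in; nothing more can be done
None
```

I handed the job in at about 37 s: the lid is open, the car and truck (the only wooden vehicles there) are in the bin, the key is wound to its stop and the start knob has clicked over; the last pictures agree, though no verdict came back.

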